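Load the label printer and close its cover

TASK

Take the roll of price stickers from its little wooden stand and set it, without dropping it, on edge in the cradle inside the open label printer. Then lower the printer's cover, which has an orange tab to hold it by, gently all the way shut without letting it slam, and let go. Leave the other things on the counter where they are.

Things in the scene. Friction and masses are not known exactly. Their poses are not given: they have to be found in the camera images.
- printer: Grey desktop label printer, fixed, 170 (its x) x 156 (y) x 85 mm high without cover. Origin: centre of its underside; x points to its back (hinge side), z up; the front has a label outlet and a blue button. Walls 85 mm high round an open well of 136 x 132 mm. In the well: the cradle, two steel bars along y and two white cheeks 40 mm apart in y, whose tops are 33 mm above the counter.
- cradle (a point): Point in the printer where the centre of the roll lies when it rests on edge in the cradle, its axis along the printer's y: at (-10, 0, 47.9) mm in the printer's frame. Same axes as the printer.
- hinge (a point): Middle of the cover's hinge axis (along the printer's y): at (80, 0, 89) mm in the printer's frame, fixed. Same axes as the printer.
- cover (a joint): Angle of the flat cover (6 mm thick dark frame with clear window, 0.2 kg, 165 mm from hinge axis to front edge). 0 = shut, level on its stop; pi/2 = upright; at most 1.9 (leaning back). It starts about upright. Light friction holds it within about 0.25 rad of upright; lower than that it falls by itself unless held.
- tab (a point): Middle of the orange tab on the cover's front edge, at hinge + 187 mm * (-cos q, 0, sin q) in the printer's frame for cover angle q. The tab is 24 mm wide along the printer's y, 10 mm thick and stands out 36 mm from the edge (165 to 201 mm from the hinge axis). Fingers closing along the printer's y take it by its two sides; it can turn between them as the cover swings.
- roll: Loose cream roll of price stickers, 62 mm in diameter, 26 mm wide, about 0.07 kg. Origin: centre of one of its flat faces; its z is the roll's axis and points into the roll. It starts on edge (z level).
- roll_center (a point): Centre of the sticker roll, 13 mm from either flat face. Same axes as the roll: z is the roll's axis, to close the fingers along.
- stand: Low wooden stand, fixed, 84 mm (x) x 54 mm (y), with two steel bars and 16 mm high end cheeks 44 mm apart along y. Origin: centre of its underside. The roll stands on edge in it, its axis along the stand's y and its centre 39 mm above the counter.
- phone: Bystander: phone in a red case, 75 x 149 x 11 mm, origin under its centre.
- cone_cap: Bystander: white moulded cap, 30 mm wide, 34 mm high, origin under its centre.
- pen: Bystander: black pen lying flat, 136 mm long along its y, 12 mm thick, origin under its centre.
- packet: Bystander: small upright card packet, 21 x 24 x 47 mm, origin under its centre.
- pocket_scale: Bystander: black pocket scale, 118 x 68 x 18 mm, origin under its centre.
There are look-alikes about, which are no part of the job. Of the things like the roll, leave any that is black or purple; of the rest the larger one is meant.

How it is judged:
On the way, in this order (a step that is already met when the one before it is completed fails the run):
1. the roll rests in the printer's cradle, let go, with the cover still up (x of roll_center in the frame of cradle between -0.007 and 0.007 m and y of roll_center in the frame of cradle between -0.01 and 0.01 m and z of roll_center in the frame of cradle between -0.005 and 0.006 m and angle between the z axis of roll and the y axis of printer, either way round below 0.2 rad and value of joint cover above 0.8 rad and contact force between the fingers and roll below 0.1 N and linear speed of roll below 0.03 m/s), for 0.2 s.
2. the cover is shut on its stop (value of joint cover below 0.03 rad), for 0.2 s.
At the end, for the whole second after the job is handed in: The roll rests on edge in the cradle, its centre within 7 mm (printer's x), 10 mm (y) and 6 mm (height) of the cradle point and its axis within 0.2 rad of the printer's y; the cover is shut (below 0.03 rad); everything is released and still (x of roll_center in the frame of cradle between -0.007 and 0.007 m and y of roll_center in the frame of cradle between -0.01 and 0.01 m and z of roll_center in the frame of cradle between -0.005 and 0.006 m and angle between the z axis of roll and the y axis of printer, either way round below 0.2 rad and value of joint cover below 0.03 rad and linear speed of roll below 0.03 m/s and contact force between the fingers and cover below 0.1 N and contact force between the fingers and roll below 0.1 N); the robot touches nothing.
It fails at once if the cover slams: it nears its stop (below 0.25 rad) faster than 1.5 rad/s (value of joint cover below 0.25 rad and velocity of joint cover below -1.5 rad/s).
It fails at once if the roll is dropped (moves faster than 0.6 m/s with no finger on it) (contact force between the fingers and roll below 0.05 N and linear speed of roll above 0.6 m/s).
It fails at once if another thing (phone, white cap, pen, card packet, pocket scale) is pushed more than 30 mm (distance of any of phone, cone_cap, pen, packet, pocket_scale from where it was at the start of the episode above 0.03 m).
It also fails if it takes over 70 s, if anything falls off the work surface, if the arm or the gripper's body presses on something with over 40 N, if the wrist force passes 120 N, or if a joint passes its speed limit or range.

ROBOT

A 7-joint arm with a two-finger parallel gripper is mounted at the origin on a cart in front of the work surface, level with it; the furniture and walls round the work are solid. World frame = base frame: x ahead of the robot, y to its left, z up, the work surface at z = 0. Lengths are in m, angles in rad, forces in N, time in s.
With the tool pointing down it reaches from about 0.4 to 0.85 m from the base axis. Payload 4.5 kg.
Tool frame: the origin (TCP) lies at the very end of the fingers, on their centre line; the grasp point (between the pads) lies 19 mm behind it; z points along the fingers, y is the line along which they close (so a half turn about z gives the same grasp; the last joint's range is limited). The gripper opens to 88 mm and grips with 3 to 60 N. Pads are 18 mm wide; open, the fingers measure 123 mm over their backs; the gripper's body (75 mm by 187 mm) begins 45 mm behind the grasp point.
Start: joints at [0.034, 0.689, -0.195, 1.565, 0.157, 0.902, -0.215], TCP at [0.625, 0, 0.239] pointing down, gripper open.
Joint ranges: [-3.01, 3.01], [-0.46, 2.08], [-1.47, 1.51], [0.13, 2.56], [-1, 4.14], [0.04, 2.09], [-2.66, 2.66]. Speed limits (rad/s): [2.57, 2.57, 3.14, 3.14, 3.14, 3.14, 3.14].

INTERFACE

Orientations are given as a unit quaternion [x, y, z, w].
In Python, from plant import r, optics gives the robot as it stands.
- The arm moves only by the tool servo_tool, never from a script. Its arguments are lists of equal length, an entry for each row: "translation": the shift along the tool's x, y, z in m, a list of three; "turn": the turn, a rotation vector about the tool's x, y, z in rad, a list of three. In form: {"translation": [[dx, dy, dz], ...], "turn": [[rx, ry, rz], ...]}. A call has 1 to 10 rows; each row shifts and turns the commanded pose from where the row before left it, along the tool's axes as they then stand; what a row does not reach is not made up. A row lasts 1/8 s, in which the tool goes at most 62.5 mm and 10.7 degrees, less where a joint would pass 70% of its speed; a pose out of reach is approached as far as the arm can. A call is refused whole if a number of a shift passes 0.0625 or a number of a turn 0.188, either way. A call with a gripper value outside its range is refused whole. "grip" is the opening, from 0 (shut) to 1 (fully open), set as the call begins (left out, the last holds). The fingers move at their own pace and stop on an object; "grip_force" is the grip in N (left out, the last holds). Time passes only in rows, so rows that do not move let the fingers close. It gives the time, the measured TCP pose, the force, the opening and the grip force at its end, in the units of the state.
- r.get_state(): the state, without advancing time (a new reading comes with each control period).
- optics.snapshot(name): name is "scene" or "side" or "wrist"; returns a dict with "img" (384x512x3 uint8, red, green, blue), "z_map" (384x512 float32, m along the optical axis (not along the pixel's ray), 0 where there is no reading), "mtx" (3x3 intrinsics, pixels), "k1" (the pictures are not rectified: a ray, as slopes to the right and down, at radius r is drawn at 1 + k1 r^2 times it, then the intrinsics apply), "R" (3x3) and "t" (3): a world point X has camera coordinates R X + t. Camera axes: x right, y down, z forward; pixel columns grow to the right and rows downward; lengths in m; the calibration is good to about 2 mm. A picture is of the moment at which its call begins.
- r.finish_job(): hands the job in; it is judged then, once.
The state is a dict: "clock": time; "q": joint angles; "qd": joint speeds; "joint_torque": joint torques, N m; "tool_pos": TCP position; "eef_rot": TCP orientation; "contact_force": force on the tool from outside, world axes, zero at the start; "moment": the same for the moment, N m; "opening": opening from 0.0 (shut) to 1.0 (fully open); "finger_force": force on a finger pad.
Only numpy, scipy, OpenCV 4.12 (cv2) and the standard library are available. Lean on these libraries where they do the work, as an engineer would, in place of code of your own. Each camera call takes 0.05 s, during which the arm holds its last target. There are 200 camera calls.

## Working session

There is one attempt and no reset: what is moved stays moved. The work goes in short steps, Python scripts to look and compute and a tool call to move; the robot and the scene stay as the last step left them, time stands still between calls to the robot, and variables do not carry over. Pictures are saved under pics/ and viewed, at most 10 in all, crops included, and the job is handed in when it is done.

Besides the shell and the picture viewer there is one more tool, called after ">>>" as name(argument=value, ...), one argument or row to a line, values as JSON. servo_tool: Moves the arm, as the interface text tells. Its arguments: {"type":"object","properties":{"translation":{"type":"array"},"turn":{"type":"array"},"grip":{"type":"number"},"grip_force":{"type":"number"}},"required":["translation","turn"]}

```bash
mkdir -p pics; cat > h.py <<'E'
import numpy as np, cv2
from plant import r, optics
def snap(n,save=None):
    s=optics.snapshot(n)
    if save: cv2.imwrite('pics/'+save+'.png',s['img'][:,:,::-1])
    return s
def ray(s,u,v):
    d=np.linalg.inv(s['mtx'])@[u,v,1.]; x,y=d[:2]; rd=np.hypot(x,y); q=rd
    for _ in range(20): q=rd/(1+s['k1']*q*q)
    f=q/rd if rd>0 else 1
    return s['R'].T@np.array([x*f,y*f,1.]), -s['R'].T@s['t']
def plane(s,u,v,z):
    d,o=ray(s,u,v); return o+d*(z-o[2])/d[2]
def dep(s,u,v):
    d,o=ray(s,u,v); return o+d*s['z_map'][int(round(v)),int(round(u))]
def cloud(s):
    h,w=s['z_map'].shape; vv,uu=np.mgrid[:h,:w]
    k=float(s['k1']); m=s['mtx']
    x=(uu-m[0,2])/m[0,0]; y=(vv-m[1,2])/m[1,1]; rd=np.hypot(x,y); q=rd.copy()
    for _ in range(20): q=rd/(1+k*q*q)
    f=1/(1+k*q*q); z=s['z_map']
    P=np.stack([x*f*z,y*f*z,z],-1)-s['t']
    return P@s['R']
def proj(s,X):
    c=s['R']@np.asarray(X)+s['t']; x,y=c[:2]/c[2]; f=1+s['k1']*(x*x+y*y)
    return (s['mtx']@[x*f,y*f,1])[:2]
E
python3 - <<'E'
from h import *
a=[snap(n) for n in("scene","side","wrist")]
for n,s in zip("abc",a): np.savez('s_'+n,**s)
cv2.imwrite('pics/a.png',np.vstack([np.hstack([cv2.resize(a[0]['img'],(400,300)),cv2.resize(a[1]['img'],(400,300))]),np.hstack([cv2.resize(a[2]['img'],(400,300)),np.zeros((300,400,3),np.uint8)])])[:,:,::-1])
for s in a: print(-s['R'].T@s['t'],s['R'][2],s['k1'])
print(r.get_state())
E
```

```text
[-0.12433933  0.38587068  0.91563354] [ 0.58545324 -0.25170298 -0.77064267] -0.10303493619551837
[ 0.30037022 -0.87081315  0.83669386] [ 0.16354444  0.77566437 -0.60958839] 0.04428185631540346
[0.62488189 0.0839409  0.38469421] [-9.35051873e-04 -3.22583004e-01 -9.46540718e-01] -0.09637055655483732
{'clock': 0.15, 'q': array([ 0.0337999 ,  0.68979468, -0.19458155,  1.56608518,  0.15727149,
        0.90251539, -0.21507553]), 'qd': array([-0.00129856, -0.00233497,  0.00023674, -0.00540938, -0.00195287,
       -0.00064205, -0.00112866]), 'joint_torque': array([-1.46674727e-03, -5.27863634e+01, -1.26819178e+00, -1.53587687e+01,
       -5.24473807e-02,  3.92338901e-03,  1.12435155e-04]), 'tool_pos': array([6.24517878e-01, 3.82255358e-07, 2.38098866e-01]), 'eef_rot': array([ 7.07067147e-01,  7.07146059e-01, -5.16835466e-04, -4.82111723e-04]), 'contact_force': array([0.0302672 , 0.53591881, 0.44909691]), 'moment': array([ 0.0096901 , -0.03991592, -0.01907329]), 'finger_force': 0.0, 'opening': 1.00017730129438}
```

View pics/a.png

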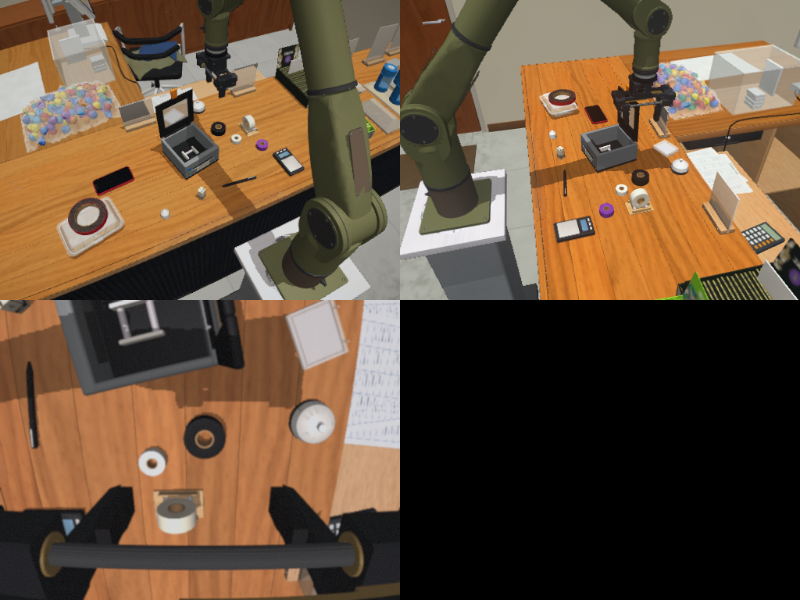

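The composite shows the printer, open, at scene px (240,190). Candidates like the roll, in montage pixels of the scene view: cream roll on the wooden stand (250,125), small white roll lying flat (237,138), black (218,128) and purple (262,145). The cream one on the stand is the larger of those not black or purple, so it fits. I'll confirm it in a crop and measure.

```bash
python3 - <<'E'
from h import *
L=lambda n:dict(np.load(f's_{n}.npz'))
a,b,c=L('a'),L('b'),L('c')
A=cv2.resize(a['img'][100:250,190:390],(800,600),interpolation=3)[:, :]
A=cv2.resize(a['img'][105:240,195:375],(400,300),interpolation=3)
B=cv2.resize(b['img'][140:290,210:410],(400,300),interpolation=3)
C=cv2.resize(c['img'][100:340,100:420],(400,300),interpolation=3)
C2=cv2.resize(c['img'][220:320,180:313],(400,300),interpolation=3)
cv2.imwrite('pics/b.png',np.vstack([np.hstack([A,B]),np.hstack([C,C2])])[:,:,::-1])
# clouds: white-ish bright points in work area near roll
for n,s in (('a',a),('b',b),('c',c)):
    P=cloud(s); h=cv2.cvtColor(s['img'],cv2.COLOR_RGB2HSV)
    m=(h[...,1]<70)&(h[...,2]>110)&(P[...,2]>0.008)&(P[...,2]<0.1)&(s['z_map']>0)&(P[...,0]>.4)&(P[...,0]<.95)&(abs(P[...,1])<.4)
    nn,lab,st,ce=cv2.connectedComponentsWithStats(m.astype(np.uint8))
    for i in range(1,nn):
        if st[i,4]>25:
            q=P[lab==i]; print(n,ce[i].round(),st[i,4],q.min(0).round(3),q.max(0).round(3),np.median(q,0).round(3))
    # orange tab
    m=(h[...,0]>5)&(h[...,0]<20)&(h[...,1]>200)&(h[...,2]>150)&(P[...,2]>.15)&(P[...,2]<.35)
    if m.sum(): print('tab',n,m.sum(),np.argwhere(m).mean(0),np.median(P[m],0))
E
```

```text
a [314. 104.] 345 [ 0.802 -0.309  0.015] [ 0.836 -0.188  0.1  ] [ 0.809 -0.255  0.062]
a [136. 136.] 172 [0.885 0.361 0.011] [0.95  0.4   0.097] [0.922 0.386 0.067]
a [254. 136.] 174 [ 0.757 -0.029  0.012] [0.81  0.025 0.051] [0.775 0.003 0.031]
a [182. 147.] 284 [0.805 0.199 0.017] [0.816 0.338 0.1  ] [0.81  0.237 0.037]
a [319. 157.] 233 [ 0.552 -0.169  0.008] [ 0.611 -0.125  0.071] [ 0.57  -0.135  0.05 ]
a [230. 195.] 301 [0.453 0.12  0.08 ] [0.631 0.232 0.088] [0.497 0.198 0.084]
a [302. 177.] 105 [ 0.524 -0.085  0.008] [ 0.567 -0.045  0.019] [ 0.542 -0.062  0.016]
a [242. 195.] 112 [0.494 0.113 0.011] [0.58  0.17  0.066] [0.555 0.148 0.025]
a [259. 212.] 87 [0.455 0.097 0.021] [0.471 0.171 0.048] [0.464 0.126 0.037]
tab a 48 [118.125 222.625] [0.62289328 0.15575726 0.27831804]
b [354. 133.] 139 [0.886 0.351 0.012] [0.95  0.396 0.099] [0.935 0.37  0.044]
b [255. 169.] 190 [0.455 0.121 0.08 ] [0.63  0.228 0.09 ] [0.509 0.196 0.086]
b [340. 189.] 361 [0.739 0.074 0.008] [0.826 0.166 0.022] [0.781 0.118 0.018]
b [263. 189.] 79 [0.518 0.067 0.014] [0.565 0.19  0.087] [0.542 0.16  0.0
[... 621 characters left out ...]
166 0.036] [0.538 0.138 0.024]
c [261.  20.] 89 [0.623 0.119 0.083] [0.633 0.148 0.09 ] [0.627 0.132 0.085]
c [406.  43.] 4599 [0.737 0.077 0.013] [0.828 0.168 0.02 ] [0.782 0.125 0.018]
c [401. 157.] 2235 [ 0.759 -0.029  0.009] [0.819 0.03  0.052] [0.783 0.004 0.033]
c [195. 208.] 783 [ 0.528 -0.086  0.009] [ 0.568 -0.045  0.02 ] [ 0.548 -0.064  0.018]
c [243. 253.] 36 [ 0.6   -0.135  0.011] [ 0.61  -0.122  0.018] [ 0.606 -0.128  0.014]
c [210. 256.] 35 [ 0.556 -0.133  0.01 ] [ 0.569 -0.126  0.035] [ 0.563 -0.13   0.014]
c [226. 285.] 981 [ 0.556 -0.156  0.04 ] [ 0.616 -0.128  0.072] [ 0.589 -0.141  0.066]
c [ 98. 283.] 28 [ 0.405 -0.179  0.016] [ 0.412 -0.17   0.019] [ 0.409 -0.173  0.018]
```

View pics/b.png

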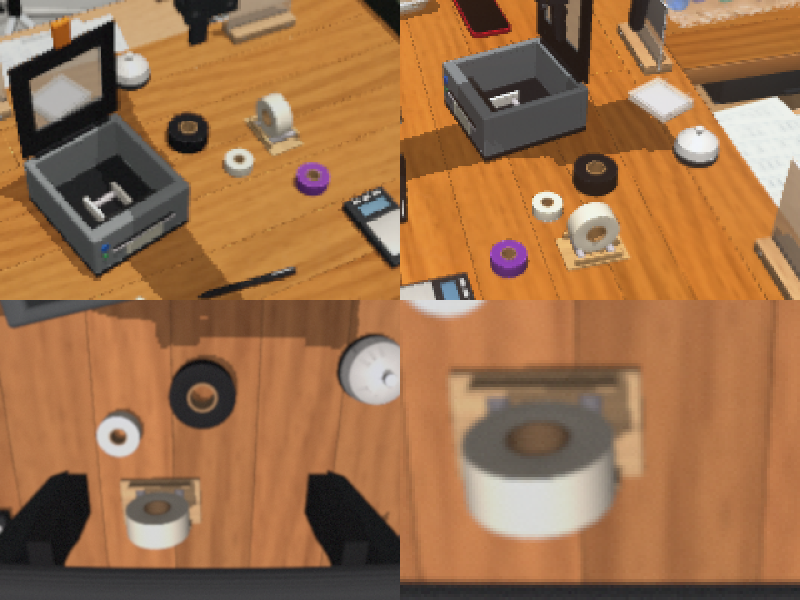

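The crop confirms it: a cream roll, on edge, on the wooden stand (right of the small white flat roll, wrist px ~(226,283)). Now poses for roll and printer.

```bash
python3 - <<'E'
from h import *
from scipy.optimize import least_squares
L=lambda n:dict(np.load(f's_{n}.npz'))
S={n:L(n) for n in 'abc'}
def rollpts(n):
    s=S[n];P=cloud(s);h=cv2.cvtColor(s['img'],cv2.COLOR_RGB2HSV)
    m=(h[...,1]<90)&(P[...,2]>.028)&(P[...,2]<.08)&(abs(P[...,0]-.585)<.045)&(abs(P[...,1]+.148)<.04)
    return P[m]
for n in 'abc':
    q=rollpts(n); t=q[q[:,2]>.062]
    print(n,len(q),len(t), q.min(0).round(4),q.max(0).round(4))
    if len(t)>20:
        rct=cv2.minAreaRect((t[:,:2]*1000).astype(np.float32)); print(' toprect',rct)
# joint fit: signed distance to cylinder of r31,h26
def res(p,q,lim=.004):
    d=np.array([-np.sin(p[3]),np.cos(p[3]),0]); v=q-p[:3]; a=v@d; rad=np.linalg.norm(v-np.outer(a,d),axis=1)
    da=abs(a)-.013; dr=rad-.031
    return np.where((da<0)&(dr<0),np.maximum(da,dr),np.where(da<0,dr,np.where(dr<0,da,np.hypot(np.maximum(da,0),np.maximum(dr,0)))))
for k in('a','b','c','bc','abc'):
    q=np.vstack([rollpts(n) for n in k])
    f=least_squares(res,[.585,-.148,.039,.1],args=(q,),loss='soft_l1',f_scale=.002)
    print(k,f.x.round(4),np.median(abs(res(f.x,q))).round(4))
# printer rim
for n in 'ab':
    P=cloud(S[n]); m=(abs(P[...,2]-.085)<.006)&(P[...,0]>.42)&(P[...,0]<.68)&(P[...,1]>.03)&(P[...,1]<.27)
    m=cv2.morphologyEx(m.astype(np.uint8),cv2.MORPH_OPEN,np.ones((2,2)))>0
    q=P[m]; print(n,len(q),cv2.minAreaRect((q[:,:2]*1000).astype(np.float32)),np.median(q[:,2]))
    # cover
    m=(P[...,2]>.11)&(P[...,2]<.26)&(P[...,0]>.58)&(P[...,0]<.70)&(P[...,1]>.04)&(P[...,1]<.26)&(S[n]['z_map']>0)
    q=P[m]; 
    A=np.c_[q[:,1:],np.ones(len(q))]; f=least_squares(lambda p:A@p-q[:,0],[0,0,.62],loss='soft_l1',f_scale=.003); print(' cover x=',f.x,len(q))
E
```

```text
a 182 66 [ 0.5515 -0.155   0.0283] [ 0.6106 -0.1292  0.0715]
 toprect ((581.5266723632812, -143.30368041992188), (44.398719787597656, 25.835132598876953), 4.353436470031738)
b 352 151 [ 0.5536 -0.1583  0.0284] [ 0.6162 -0.1271  0.0726]
 toprect ((582.7286987304688, -143.61004638671875), (45.276058197021484, 29.365604400634766), 5.137567043304443)
c 1577 753 [ 0.5551 -0.1561  0.028 ] [ 0.6163 -0.1275  0.0717]
 toprect ((585.5037231445312, -142.23170471191406), (27.516874313354492, 41.771427154541016), 89.3829345703125)
a [ 0.5846 -0.1444  0.0377  0.0212] 0.001
b [ 0.5855 -0.1416  0.0398  0.014 ] 0.0008
c [ 0.5855 -0.143   0.039   0.0278] 0.0003
bc [ 0.5855 -0.1428  0.0391  0.025 ] 0.0004
abc [ 0.5854 -0.1429  0.0391  0.0234] 0.0004
a 787 ((285.8733215332031, 283.5618896484375), (221.8416748046875, 815.936767578125), 60.78564453125) 0.0829248102002132
 cover x= [-0.21182625 -0.00734363  0.6604613 ] 1841
b 681 ((392.04205322265625, -300.15350341796875), (1134.774169921875, 220.25445556640625), 69.88959503173828) 0.08407671162504285
 cover x= [-0.21448668 -0.01067231  0.66150023] 651
```

```bash
python3 - <<'E'
from h import *
from scipy.optimize import least_squares
L=lambda n:dict(np.load(f's_{n}.npz'))
S={n:L(n) for n in 'abc'}
Q=[]
for n in 'abc':
    P=cloud(S[n]); m=(abs(P[...,2]-.085)<.005)&(P[...,0]>.42)&(P[...,0]<.66)&(P[...,1]>.03)&(P[...,1]<.27)&(S[n]['z_map']>0)
    q=P[m]; print(n,len(q),cv2.minAreaRect((q[:,:2]*1000).astype(np.float32)),np.median(q[:,2]))
    Q.append(q)
def box(p,x,y): # sd to rim: outer 170x156, inner 136x132
    c,s=np.cos(p[2]),np.sin(p[2]); X=c*(x-p[0])+s*(y-p[1]);Y=-s*(x-p[0])+c*(y-p[1])
    return X,Y
def res(p,q):
    X,Y=box(p,q[:,0],q[:,1])
    o=np.maximum(abs(X)-.085,abs(Y)-.078); i=np.minimum(.068-abs(X),.066-abs(Y))
    return np.maximum(np.maximum(o,-np.maximum(abs(X)-.068,abs(Y)-.066)),0)
for k in([0],[1],[0,1]):
    q=np.vstack([Q[i] for i in k]); f=least_squares(res,[.545,.15,.2],args=(q,),loss='soft_l1',f_scale=.002,diff_step=1e-3); print(k,f.x,f.cost/len(q))
p=f.x
# cradle white pts in printer frame
for n in 'abc':
    P=cloud(S[n]);h=cv2.cvtColor(S[n]['img'],cv2.COLOR_RGB2HSV)
    X,Y=box(p,P[...,0],P[...,1]); m=(abs(X)<.06)&(abs(Y)<.06)&(P[...,2]>.027)&(P[...,2]<.036)&(h[...,1]<70)&(h[...,2]>120)
    if m.sum()>5: print(n,m.sum(),'cheek X',np.percentile(X[m],[2,50,98]).round(4),'Y',np.percentile(Y[m],[2,25,50,75,98]).round(4),'z',np.median(P[...,2][m]))
    print(n,'tab'); m=(h[...,0]>5)&(h[...,0]<20)&(h[...,1]>200)&(h[...,2]>150)&(P[...,2]>.255)&(P[...,2]<.30)&(abs(X-.08)<.04)
    if m.sum(): print(X[m].mean(),Y[m].mean(),P[...,2][m].min(),P[...,2][m].max())
c,s=np.cos(p[2]),np.sin(p[2])
print('cradle',p[0]-.01*c,p[1]-.01*s)
E
```

```text
a 749 ((548.6864013671875, 140.92294311523438), (170.97244262695312, 156.63014221191406), 12.267720222473145) 0.08359687771946551
b 647 ((549.3280639648438, 139.0116729736328), (169.36585998535156, 159.59872436523438), 11.822429656982422) 0.08513260780106915
c 5298 ((552.67236328125, 117.32182312011719), (162.79359436035156, 110.0743637084961), 11.820389747619629) 0.08519453335040422
[0] [0.55067815 0.1415935  0.21406592] 3.170102294179555e-08
[1] [0.55164975 0.13947637 0.20691432] 5.43990449915519e-08
[0, 1] [0.55118108 0.14027088 0.20860486] 6.112935924858089e-08
a 47 cheek X [-0.0241 -0.0029  0.0157] Y [-0.0234 -0.0203  0.0224  0.025   0.027 ] z 0.031155318450232786
a tab
0.07372563393740957 0.0008960416351589546 0.2553007580235047 0.290438788299102
b 35 cheek X [-0.0267 -0.006   0.0164] Y [0.0181 0.0206 0.0223 0.024  0.0281] z 0.03205607469900376
b tab
0.0744135696557532 0.006468720931268692 0.269957576418826 0.2927267104208114
c 509 cheek X [-0.038  -0.017   0.0173] Y [-0.0248 -0.023  -0.0209  0.0218  0.0253] z 0.03326028657491141
c tab
cradle 0.5413978745103004 0.13819992478499404
```

>>> servo_tool(
  translation=[
    [0, 0, 0],
    [0, 0, 0],
    [0, 0, 0],
    [0, 0, 0],
    [0, 0, 0],
    [0, 0, 0],
    [0, 0, 0],
    [0, 0, 0],
    [0, 0, 0],
    [0, 0, 0],
  ],
  turn=[
    [0, 0, -0.177],
    [0, 0, -0.177],
    [0, 0, -0.177],
    [0, 0, -0.177],
    [0, 0, -0.177],
    [0, 0, -0.177],
    [0, 0, -0.177],
    [0, 0, -0.177],
    [0, 0, -0.177],
    [0, 0, 0],
  ],
  grip=0.7,
)

```text
clock: 1.4
tool_pos: [0.6248, -0.0003, 0.2383]
eef_rot: [-0.01, 1.0, 0.0, -0.0]
contact_force: [0.7, 0.0, -0.3]
opening: 0.701
finger_force: 0.0
```

>>> servo_tool(
  translation=[
    [0.007, -0.024, 0.018],
    [0.007, -0.024, 0.018],
    [0.007, -0.024, 0.018],
    [0.007, -0.024, 0.018],
    [0.007, -0.023, 0.018],
    [0.007, -0.023, 0.018],
    [0, 0, 0],
    [0, 0, 0],
  ],
  turn=[
    [0, 0, 0],
    [0, 0, 0],
    [0, 0, 0],
    [0, 0, 0],
    [0, 0, 0],
    [0, 0, 0],
    [0, 0, 0],
    [0, 0, 0],
  ],
)

```text
clock: 2.4
tool_pos: [0.587, -0.1416, 0.1312]
eef_rot: [-0.011, 1.0, 0.001, 0.001]
contact_force: [0.1, 0.4, -0.9]
opening: 0.701
finger_force: 0.0
```

```bash
cat > rf.py <<'E'
from h import *
from scipy.optimize import least_squares
from scipy.spatial.transform import Rotation as Ro
def res(p,q):
    d=np.array([-np.sin(p[3]),np.cos(p[3]),0]); v=q-p[:3]; a=v@d; rad=np.linalg.norm(v-np.outer(a,d),axis=1)
    da=abs(a)-.013; dr=rad-.031
    return np.where((da<0)&(dr<0),np.maximum(da,dr),np.where(da<0,dr,np.where(dr<0,da,np.hypot(np.maximum(da,0),np.maximum(dr,0)))))
def fit(s,c0,zmin=-.011):
    P=cloud(s);h=cv2.cvtColor(s['img'],cv2.COLOR_RGB2HSV)
    m=(h[...,1]<90)&(h[...,2]>60)&(np.linalg.norm(P-np.array(c0[:3]),axis=-1)<.042)&(P[...,2]>c0[2]+zmin)
    q=P[m]; f=least_squares(res,c0,args=(q,),loss='soft_l1',f_scale=.002); return f.x,len(q),np.median(abs(res(f.x,q)))
def st():
    s=r.get_state(); R=Ro.from_quat(s['eef_rot']).as_matrix()
    print(s['clock'],s['tool_pos'].round(4),'Rx',R[:,0].round(3),'z',R[:,2].round(3),'F',s['contact_force'].round(2),'op',round(s['opening'],3),s['finger_force'],s['q'].round(2)); return s,R
E
python3 - <<'E'
from rf import *
s,R=st(); 
w=snap('wrist','c')
p,n,e=fit(w,[.5855,-.143,.039,.024]); print(p,n,e)
t=np.array([p[0],p[1],p[2]-.010]); print('tool delta',R.T@(t-s['tool_pos']))
E
```

```text
2.4 [ 0.587  -0.1416  0.1312] Rx [-1.    -0.023 -0.002] z [ 0.002  0.002 -1.   ] F [ 0.13  0.36 -0.85] op 0.701 0.0 [ 0.48  0.86 -0.58  1.71  0.64  0.77  1.18]
[ 0.58583995 -0.14325296  0.03940103  0.01737068] 3034 0.00032953257608285373
tool delta [ 0.00132819 -0.00179322  0.10180652]
```

View pics/c.png

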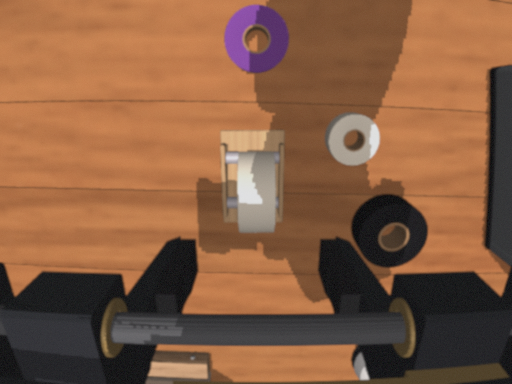

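The roll at px (257,190) lies centred between the fingers, clear of its neighbours. Descending.

>>> servo_tool(
  translation=[
    [0.001, -0.002, 0.02],
    [0, 0, 0.02],
    [0, 0, 0.02],
    [0, 0, 0.02],
    [0, 0, 0.012],
    [0, 0, 0.01],
    [0, 0, 0],
    [0, 0, 0],
  ],
  turn=[
    [0, 0, 0],
    [0, 0, 0],
    [0, 0, 0],
    [0, 0, 0],
    [0, 0, 0],
    [0, 0, 0],
    [0, 0, 0],
    [0, 0, 0],
  ],
)

```text
clock: 3.45
tool_pos: [0.5857, -0.1449, 0.0292]
eef_rot: [-0.011, 1.0, -0.0, 0.0]
contact_force: [-0.1, 0.3, -1.0]
opening: 0.699
finger_force: 0.0
```

>>> servo_tool(
  translation=[
    [0, 0, 0],
    [0, 0, 0],
    [0, 0, 0],
    [0, 0, 0],
    [0, 0, 0],
    [0, 0, 0],
  ],
  turn=[
    [0, 0, 0],
    [0, 0, 0],
    [0, 0, 0],
    [0, 0, 0],
    [0, 0, 0],
    [0, 0, 0],
  ],
  grip=0.0,
  grip_force=12,
)

```text
clock: 4.2
tool_pos: [0.5854, -0.1447, 0.0289]
eef_rot: [-0.011, 1.0, 0.0, 0.0]
contact_force: [-0.1, 0.7, 1.4]
opening: 0.292
finger_force: 12.0
```

>>> servo_tool(
  translation=[
    [0, 0, -0.01],
    [0, 0, -0.02],
    [0, 0, -0.03],
    [0, 0, -0.03],
    [0, 0, -0.03],
    [0, 0, -0.02],
    [0, 0, 0],
    [0, 0, 0],
  ],
  turn=[
    [0, 0, 0],
    [0, 0, 0],
    [0, 0, 0],
    [0, 0, 0],
    [0, 0, -0.092],
    [0, 0, -0.092],
    [0, 0, 0],
    [0, 0, 0],
  ],
)

```text
clock: 5.2
tool_pos: [0.5847, -0.1451, 0.1686]
eef_rot: [-0.102, 0.995, -0.0, -0.0]
contact_force: [0.0, 0.5, -1.4]
opening: 0.295
finger_force: 12.0
```

>>> servo_tool(
  translation=[
    [0, 0.02, 0],
    [0, 0.036, 0],
    [0, 0.036, 0],
    [0, 0.036, 0],
    [-0.004, 0.036, 0],
    [-0.004, 0.036, 0],
    [-0.004, 0.036, 0],
    [-0.004, 0.03, 0],
    [0, 0.02, 0],
    [0, 0, 0],
  ],
  turn=[
    [0, 0, 0],
    [0, 0, 0],
    [0, 0, 0],
    [0, 0, 0],
    [0, 0, 0],
    [0, 0, 0],
    [0, 0, 0],
    [0, 0, 0],
    [0, 0, 0],
    [0, 0, 0],
  ],
)

```text
clock: 6.45
tool_pos: [0.5416, 0.1396, 0.1684]
eef_rot: [-0.104, 0.995, 0.0, -0.0]
contact_force: [1.3, -1.0, -0.5]
opening: 0.292
finger_force: 12.0
```

```bash
cat > pf.py <<'E'
from rf import *
def pframe(p,P):
    c,s=np.cos(p[2]),np.sin(p[2]); x,y=P[...,0]-p[0],P[...,1]-p[1]
    return c*x+s*y,-s*x+c*y
E
python3 - <<'E'
from pf import *
s,R=st(); 
S={n:snap(n) for n in('wrist','scene','side')}
w=S['wrist']; cv2.imwrite('pics/d.png',w['img'][:,:,::-1])
for n in S: np.savez('d_'+n,**S[n])
c0=np.r_[s['tool_pos']+[0,0,.01],.2086]
for n in S: print(n,fit(S[n],c0,-.03))
P=cloud(w);m=(abs(P[...,2]-.085)<.005)&(P[...,0]>.42)&(P[...,0]<.66)&(P[...,1]>.03)&(P[...,1]<.27)&(w['z_map']>0)
q=P[m]; p0=[.551,.140,.2086]
def res2(p,q):
    X,Y=pframe(p,q); o=np.maximum(abs(X)-.085,abs(Y)-.078); return np.maximum(np.maximum(o,-np.maximum(abs(X)-.068,abs(Y)-.066)),0)
f=least_squares(res2,p0,args=(q,),loss='soft_l1',f_scale=.002,diff_step=1e-3); print('printer w',f.x,len(q),f.cost/len(q))
h=cv2.cvtColor(w['img'],cv2.COLOR_RGB2HSV)
X,Y=pframe(p0,P)
m=(abs(X)<.06)&(abs(Y)<.06)&(P[...,2]>.028)&(P[...,2]<.038)&(h[...,1]<70)
for sg in(-1,1):
    k=m&(Y*sg>0); print('cheek',k.sum(),np.percentile(X[k],[2,50,98]).round(4),np.percentile(Y[k],[2,50,98]).round(4),np.median(P[...,2][k]) if k.sum() else 0)
    if k.sum(): print(' minrect',cv2.minAreaRect(np.c_[X[k],Y[k]].astype(np.float32)*1000))
E
```

```text
6.45 [0.5416 0.1396 0.1684] Rx [-0.978 -0.207  0.001] z [-0.001  0.    -1.   ] F [ 1.29 -1.05 -0.49] op 0.292 11.996551896727397 [ 0.02  0.76 -0.62  1.82  0.62  0.76  0.85]
wrist (array([0.54192333, 0.13947765, 0.17898169, 0.20926422]), 7500, np.float64(0.00035127430610511906))
scene (array([0.54203633, 0.13707936, 0.17698377, 0.21017175]), 220, np.float64(0.0007268852902064648))
side (array([0.54284562, 0.13727489, 0.17945625, 0.22307095]), 228, np.float64(0.0009312210592883705))
printer w [0.5522555  0.14083216 0.20831905] 11325 2.29615793836462e-08
cheek 410 [-0.0392 -0.0146  0.012 ] [-0.0255 -0.0222 -0.0195] 0.033459070365796637
 minrect ((-12.48361587524414, -22.58424949645996), (54.705204010009766, 6.137735843658447), 0.19339005649089813)
cheek 402 [-0.0391 -0.0144  0.0116] [0.0204 0.0232 0.0263] 0.03345738926760236
 minrect ((-13.087393760681152, 23.417722702026367), (6.041926860809326, 53.903076171875), 89.996826171875)
```

View pics/d.png

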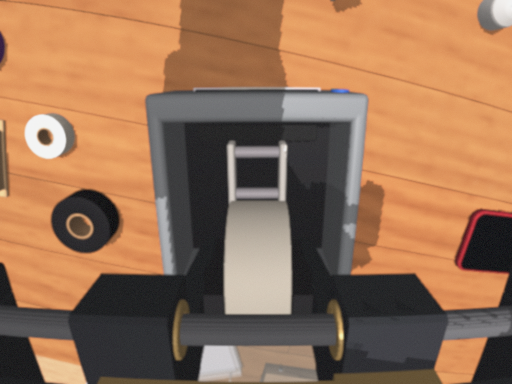

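```bash
python3 - <<'E'
from pf import *
w=dict(np.load('d_wrist.npz')); P=cloud(w); X,Y=pframe([.5522,.1408,.2083],P); h=cv2.cvtColor(w['img'],cv2.COLOR_RGB2HSV)
m=(abs(Y)<.015)&(abs(X)<.06)&(P[...,2]<.06)&(h[...,2]>90)
for v in range(140,204,2):
    k=m[v]; 
    if k.sum()>5: print(v,k.sum(),np.median(X[v][k]).round(4),np.median(P[v,:,2][k]).round(4),np.median(h[v,:,2][k]))
m=(abs(X)<.06)&(abs(Y)<.06)&(P[...,2]>.028)&(P[...,2]<.038)&(h[...,1]<70)
for sg in(-1,1):
    k=m&(Y*sg>0); print(np.percentile(Y[k],[2,50,98]),np.percentile(X[k],1))
E
```

```text
146 23 -0.0354 0.0144 92.0
148 32 -0.035 0.0216 146.0
150 33 -0.0336 0.0234 166.0
152 33 -0.0318 0.0238 175.0
154 33 -0.0299 0.0236 158.0
156 33 -0.0279 0.0227 123.0
188 30 0.004 0.019 104.0
190 31 0.0051 0.0218 147.0
192 32 0.0066 0.0232 168.0
194 31 0.0084 0.0238 173.0
196 32 0.0104 0.0237 151.0
198 23 0.0132 0.0215 97.0
[-0.02603056 -0.02276041 -0.0200673 ] -0.040786860475174117
[0.01990307 0.02269559 0.02578624] -0.040819099833723144
```

>>> servo_tool(
  translation=[
    [0.0007, -0.001, 0.02],
    [0, 0, 0.024],
    [0, 0, 0.024],
    [0, 0, 0.02],
    [0, 0, 0.016],
    [0, 0, 0.012],
    [0, 0, 0.008],
    [0, 0, 0.004],
    [0, 0, 0],
    [0, 0, 0],
  ],
  turn=[
    [0, 0, 0],
    [0, 0, 0],
    [0, 0, 0],
    [0, 0, 0],
    [0, 0, 0],
    [0, 0, 0],
    [0, 0, 0],
    [0, 0, 0],
    [0, 0, 0],
    [0, 0, 0],
  ],
)

```text
clock: 7.85
tool_pos: [0.5421, 0.1374, 0.0411]
eef_rot: [-0.103, 0.995, 0.0, 0.0]
contact_force: [0.8, -0.1, -0.2]
opening: 0.292
finger_force: 12.0
```

>>> servo_tool(
  translation=[
    [0, 0, 0.001],
    [0, 0, 0.0015],
    [0, 0, 0],
    [0, 0, 0],
  ],
  turn=[
    [0, 0, 0],
    [0, 0, 0],
    [0, 0, 0],
    [0, 0, 0],
  ],
)

```text
clock: 8.35
tool_pos: [0.5419, 0.1372, 0.0383]
eef_rot: [-0.103, 0.995, -0.0, 0.0]
contact_force: [-0.4, -0.7, 0.1]
opening: 0.292
finger_force: 12.0
```

>>> servo_tool(
  translation=[
    [0, 0.0005, 0.001],
    [0, 0, 0.0005],
    [0, 0, 0],
    [0, 0, 0],
  ],
  turn=[
    [0, 0, 0],
    [0, 0, 0],
    [0, 0, 0],
    [0, 0, 0],
  ],
)

```text
clock: 8.85
tool_pos: [0.5417, 0.1373, 0.0376]
eef_rot: [-0.103, 0.995, -0.001, 0.0]
contact_force: [-2.9, -1.4, 8.0]
opening: 0.296
finger_force: 12.0
```

```bash
python3 - <<'E'
from pf import *
s,R=st(); w=snap('wrist')
f=fit(w,np.r_[s['tool_pos']+[0,0,.01],.2083],-.02); print(f); print(pframe([.5522,.1408,.2083],f[0]))
E
```

```text
8.85 [0.5417 0.1373 0.0376] Rx [-0.979 -0.205 -0.   ] z [ 0.    -0.001 -1.   ] F [-2.95 -1.35  8.02] op 0.296 12.001412808895111 [-0.08  0.95 -0.44  1.89  0.81  0.5   0.68]
(array([0.5420595 , 0.13726833, 0.04847733, 0.18941824]), 8687, np.float64(0.0004534965743468386))
(np.float64(-0.010651645723351281), np.float64(-0.0013583073568773753))
```

Seated (8 N, centre at 48.5 mm). Releasing.

>>> servo_tool(
  translation=[
    [0, 0, 0],
    [0, 0, 0],
    [0, 0, 0],
    [0, 0, 0],
    [0, 0, 0],
  ],
  turn=[
    [0, 0, 0],
    [0, 0, 0],
    [0, 0, 0],
    [0, 0, 0],
    [0, 0, 0],
  ],
  grip=0.55,
)

```text
clock: 9.52
tool_pos: [0.5418, 0.1377, 0.0367]
eef_rot: [-0.103, 0.995, 0.0, -0.0]
contact_force: [0.1, 1.1, 0.7]
opening: 0.552
finger_force: 0.0
```

>>> servo_tool(
  translation=[
    [0, 0, -0.005],
    [0, 0, -0.015],
    [0, 0, -0.025],
    [0, 0, -0.03],
    [0, 0, -0.03],
    [0, 0, -0.03],
    [0, 0, -0.03],
    [0, 0, -0.02],
    [0, 0, 0],
    [0, 0, 0],
  ],
  turn=[
    [0, 0, 0],
    [0, 0, 0],
    [0, 0, 0],
    [0, 0, 0],
    [0, 0, 0],
    [0, 0, 0],
    [0, 0, 0],
    [0, 0, 0],
    [0, 0, 0],
    [0, 0, 0],
  ],
)

```text
clock: 10.78
tool_pos: [0.5413, 0.1373, 0.2215]
eef_rot: [-0.103, 0.995, -0.0, -0.0]
contact_force: [-0.7, -0.9, -0.3]
opening: 0.551
finger_force: 0.0
```

```bash
python3 - <<'E'
from pf import *
s,R=st(); p=[.5522,.1408,.2083]
S={n:snap(n) for n in('wrist','scene','side')}
im=[]
for n in S:
    np.savez('e_'+n,**S[n]); w=S[n]
    f=fit(w,[.5414,.1385,.048,.2083],-.02); print(n,f,pframe(p,f[0]))
    P=cloud(w);X,Y=pframe(p,P); h=cv2.cvtColor(w['img'],cv2.COLOR_RGB2HSV)
    m=(h[...,0]>5)&(h[...,0]<20)&(h[...,1]>200)&(h[...,2]>140)&(P[...,2]>.252)&(P[...,2]<.31)&(abs(X-.08)<.05)&(abs(Y)<.02)
    if m.sum(): print(' tab',m.sum(),np.argwhere(m).mean(0),X[m].mean(),Y[m].min(),Y[m].max(),P[...,2][m].min(),P[...,2][m].max())
cv2.imwrite('pics/e.png',np.hstack([cv2.resize(S['wrist']['img'],(400,300)),cv2.resize(S['scene']['img'][80:230,150:350],(400,300))])[:,:,::-1])
E
```

```text
10.775 [0.5413 0.1373 0.2215] Rx [-0.979 -0.205  0.001] z [-0.001 -0.001 -1.   ] F [-0.72 -0.88 -0.33] op 0.551 0.0 [ 0.06  0.69 -0.67  1.77  0.55  0.87  0.91]
wrist (array([0.54170777, 0.13790289, 0.04831207, 0.17524283]), 2384, np.float64(0.0005550599249244687)) (np.float64(-0.010864543035713449), np.float64(-0.0006647293043644145))
scene (array([0.54066071, 0.13796929, 0.04653688, 0.23684379]), 234, np.float64(0.0011570072570655128)) (np.float64(-0.011875236451391996), np.float64(-0.00038323240415162954))
 tab 30 [116.23333333 222.16666667] 0.07305929469836436 -0.008037059068791099 0.011792439200739219 0.2722914025598752 0.29130163318305025
side (array([0.54113895, 0.13834957, 0.04845218, 0.18335036]), 230, np.float64(0.001091416984477232)) (np.float64(-0.011328691977726752), np.float64(-0.00011006699999121898))
 tab 64 [114.609375 292.765625] 0.07505649725450128 -0.01293330307307368 0.011991105925342707 0.25609053536353643 0.29144270551845
```

View pics/e.png

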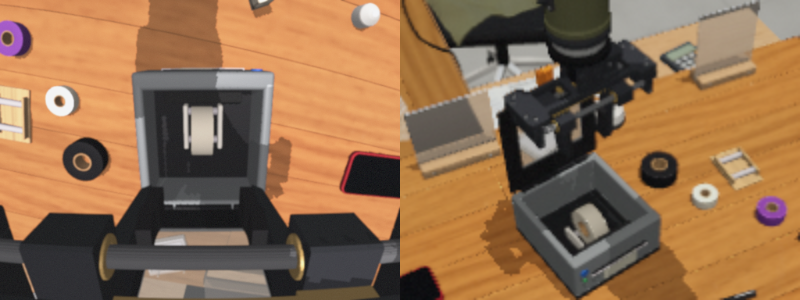

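The roll sits in the cradle, released (wrist view px (203,130) between the cheeks), and the cover is still up. Next, go above the tab.

>>> servo_tool(
  translation=[
    [0, 0, -0.02],
    [0, 0, -0.03],
    [0, 0, -0.03],
    [0, 0, -0.02],
    [-0.02, 0, -0.01],
    [-0.025, 0, 0],
    [-0.025, 0, 0],
    [-0.021, 0.001, 0],
    [0, 0, 0],
    [0, 0, 0],
  ],
  turn=[
    [0, 0, 0],
    [0, 0, 0],
    [0, 0, 0],
    [0, 0, 0],
    [0, 0, 0],
    [0, 0, 0],
    [0, 0, 0],
    [0, 0, 0],
    [0, 0, 0],
    [0, 0, 0],
  ],
)

```text
clock: 12.18
tool_pos: [0.6297, 0.1573, 0.3311]
eef_rot: [-0.103, 0.995, -0.0, -0.001]
contact_force: [-0.0, 0.4, -0.3]
opening: 0.549
finger_force: 0.0
```

```bash
python3 - <<'E'
from pf import *
s,R=st(); p=[.5522,.1408,.2083]
print('tcp',pframe(p,s['tool_pos']))
for n in ('wrist','scene','side'):
    w=snap(n,'f' if n=='wrist' else None)
    P=cloud(w);X,Y=pframe(p,P); h=cv2.cvtColor(w['img'],cv2.COLOR_RGB2HSV)
    m=(h[...,0]>5)&(h[...,0]<20)&(h[...,1]>190)&(h[...,2]>90)&(P[...,2]>.252)&(P[...,2]<.31)&(abs(X-.08)<.05)&(abs(Y)<.03)
    if m.sum(): print(n,' tab',m.sum(),np.argwhere(m).mean(0),'X',np.percentile(X[m],[3,50,97]).round(4),'Y',np.percentile(Y[m],[2,50,98]).round(4),'z',np.percentile(P[...,2][m],[2,50,98]).round(4))
    m=(P[...,2]>.12)&(P[...,2]<.25)&(abs(X-.08)<.03)&(abs(Y)<.08)
    if m.sum()>50: print('  cover X slope in z',np.polyfit(P[...,2][m],X[m],1),m.sum())
E
```

```text
12.175 [0.6297 0.1573 0.3311] Rx [-0.979 -0.205  0.002] z [-0.002 -0.001 -1.   ] F [-0.01  0.4  -0.25] op 0.549 0.0 [ 0.04  0.71 -0.71  1.34  0.46  1.26  1.08]
tcp (np.float64(0.0791917474093072), np.float64(8.870823705566314e-05))
  cover X slope in z [-0.01850416  0.07903258] 6324
scene  tab 87 [119.44827586 221.90804598] X [0.07   0.0729 0.0767] Y [-0.0082  0.0035  0.0122] z [0.2528 0.2741 0.2907]
  cover X slope in z [-0.01043137  0.07733063] 1629
side  tab 91 [115. 292.] X [0.0701 0.0725 0.0813] Y [-0.0142 -0.0066  0.0107] z [0.2577 0.2773 0.2914]
  cover X slope in z [-0.01470898  0.07830637] 1057
```

View pics/f.png

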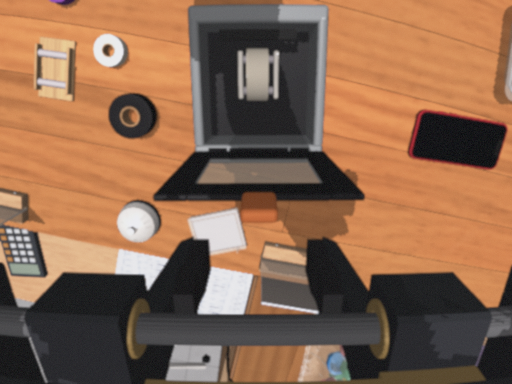

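```bash
python3 - <<'E'
from pf import *
p=[.5522,.1408,.2083]; w=snap('wrist')
P=cloud(w);X,Y=pframe(p,P)
m=np.zeros(X.shape,bool); m[192:224,238:280]=1; m&=(P[...,2]>.256)&(P[...,2]<.30)
print(m.sum(),'X',np.percentile(X[m],[3,50,97]).round(4),'Y',np.percentile(Y[m],[2,50,98]).round(4),'z',np.percentile(P[...,2][m],[2,50,98]).round(4))
t=m&(P[...,2]>.286); print(t.sum(),'X',np.percentile(X[t],[3,50,97]).round(4),'Y',np.percentile(Y[t],[2,50,98]).round(4))
E
```

```text
1069 X [0.0714 0.0723 0.0796] Y [-0.011   0.0003  0.0113] z [0.2585 0.2873 0.2917]
562 X [0.0715 0.0751 0.0799] Y [-0.011   0.0003  0.011 ]
```

Tab centre: X 76.5 mm, Y 0, top 291 mm in the printer's frame — as expected for q≈1.55. Descend and grip it.

>>> servo_tool(
  translation=[
    [0.003, 0, 0.01],
    [0, 0, 0.015],
    [0, 0, 0.015],
    [0, 0, 0.015],
    [0, 0, 0.009],
    [0, 0, 0.005],
    [0, 0, 0],
    [0, 0, 0],
  ],
  turn=[
    [0, 0, 0],
    [0, 0, 0],
    [0, 0, 0],
    [0, 0, 0],
    [0, 0, 0],
    [0, 0, 0],
    [0, 0, 0],
    [0, 0, 0],
  ],
)

```text
clock: 13.38
tool_pos: [0.628, 0.1569, 0.2633]
eef_rot: [-0.103, 0.995, 0.0, 0.001]
contact_force: [-0.5, 0.4, 0.1]
opening: 0.551
finger_force: 0.0
```

>>> servo_tool(
  translation=[
    [0, 0, 0],
    [0, 0, 0],
    [0, 0, 0],
    [0, 0, 0],
    [0, 0, 0],
  ],
  turn=[
    [0, 0, 0],
    [0, 0, 0],
    [0, 0, 0],
    [0, 0, 0],
    [0, 0, 0],
  ],
  grip=0.0,
  grip_force=15,
)

```text
clock: 14.0
tool_pos: [0.6275, 0.1574, 0.2629]
eef_rot: [-0.103, 0.995, 0.001, 0.0]
contact_force: [-0.8, 1.6, 0.8]
opening: 0.271
finger_force: 15.0
```

```bash
python3 - <<'E'
from pf import *
s,R=st(); x=pframe([.5522,.1408,.2083],s['tool_pos']);print(x)
# path about hinge (.080,.089), pivot = TCP +14mm up
px,pz=x[0]-.080,s['tool_pos'][2]+.014-.089
rad=np.hypot(px,pz);q=np.arctan2(pz,-px);print(rad,q)
qs=np.linspace(q,0,26); c=np.c_[rad*np.diff(np.cos(qs)),-rad*np.diff(np.sin(qs))]
print((c*1000).round(1).tolist())
E
```

```text
14.0 [0.6275 0.1574 0.2629] Rx [-0.979 -0.205 -0.   ] z [ 0.     0.001 -1.   ] F [-0.76  1.61  0.76] op 0.271 14.99931262806058 [ 0.03  0.76 -0.69  1.45  0.51  1.11  1.03]
(np.float64(0.07715175322635537), np.float64(0.0006583684208872655))
0.1879466453379089 1.5556411969900363
[[11.7, 0.5], [11.6, 1.3], [11.5, 2.0], [11.4, 2.7], [11.2, 3.4], [11.0, 4.1], [10.7, 4.8], [10.4, 5.4], [10.0, 6.1], [9.6, 6.7], [9.2, 7.2], [8.7, 7.8], [8.2, 8.3], [7.7, 8.8], [7.1, 9.3], [6.5, 9.7], [5.9, 10.1], [5.3, 10.4], [4.6, 10.7], [3.9, 11.0], [3.2, 11.2], [2.5, 11.4], [1.8, 11.6], [1.1, 11.6], [0.4, 11.7]]
```

Gripped (23.8 mm). Lower along the arc.

>>> servo_tool(
  translation=[
    [0.0117, 0, 0.0005],
    [0.0116, 0, 0.0013],
    [0.0115, 0, 0.002],
    [0.0114, 0, 0.0027],
    [0.0112, 0, 0.0034],
    [0.011, 0, 0.0041],
    [0.0107, 0, 0.0048],
    [0.0104, 0, 0.0054],
    [0.01, 0, 0.0061],
    [0, 0, 0],
  ],
  turn=[
    [0, 0, 0],
    [0, 0, 0],
    [0, 0, 0],
    [0, 0, 0],
    [0, 0, 0],
    [0, 0, 0],
    [0, 0, 0],
    [0, 0, 0],
    [0, 0, 0],
    [0, 0, 0],
  ],
)

```text
clock: 15.25
tool_pos: [0.5293, 0.1364, 0.2319]
eef_rot: [-0.103, 0.995, 0.0, -0.001]
contact_force: [-1.0, 2.4, -0.9]
opening: 0.275
finger_force: 15.0
```

```bash
cat > pa.py <<'E'
from pf import *
s,R=st(); x=pframe([.5522,.1408,.2083],s['tool_pos']);print(x)
px,pz=x[0]-.080,s['tool_pos'][2]+.014-.089
rad=np.hypot(px,pz);q=np.arctan2(pz,-px);print(rad,q)
qs=np.linspace(q,0,17); c=np.c_[.188*np.cos(qs)+px,-.188*np.sin(qs)+pz]; c=np.diff(np.vstack([[0,0],c[1:]]),axis=0)
print((c*1000).round(1).tolist())
w=snap('side'); P=cloud(w);X,Y=pframe([.5522,.1408,.2083],P)
E
python3 pa.py
```

```text
15.25 [0.5293 0.1364 0.2319] Rx [-0.979 -0.206  0.001] z [-0.001 -0.    -1.   ] F [-0.96  2.42 -0.91] op 0.275 14.998456151224673 [ 0.07  0.67 -0.69  1.8   0.54  0.88  0.91]
(np.float64(-0.023333678668515004), np.float64(0.0004055672960155592))
0.1878691285902173 0.9883960280506382
[[9.6, 6.6], [9.1, 7.3], [8.6, 7.8], [8.1, 8.3], [7.6, 8.8], [7.0, 9.3], [6.4, 9.7], [5.8, 10.0], [5.2, 10.4], [4.5, 10.7], [3.9, 10.9], [3.2, 11.2], [2.5, 11.3], [1.8, 11.5], [1.1, 11.6], [0.4, 11.6]]
```

>>> servo_tool(
  translation=[
    [0.0096, 0, 0.0066],
    [0.0091, 0, 0.0073],
    [0.0086, 0, 0.0078],
    [0.0081, 0, 0.0083],
    [0.0076, 0, 0.0088],
    [0.007, 0, 0.0093],
    [0.0064, 0, 0.0097],
    [0.0058, 0, 0.01],
    [0.0052, 0, 0.0104],
    [0, 0, 0],
  ],
  turn=[
    [0, 0, 0],
    [0, 0, 0],
    [0, 0, 0],
    [0, 0, 0],
    [0, 0, 0],
    [0, 0, 0],
    [0, 0, 0],
    [0, 0, 0],
    [0, 0, 0],
    [0, 0, 0],
  ],
)

```text
clock: 16.55
tool_pos: [0.4641, 0.1225, 0.1535]
eef_rot: [-0.103, 0.995, -0.0, -0.0]
contact_force: [0.6, 3.2, -2.1]
opening: 0.266
finger_force: 15.0
```

```bash
python3 pa.py
```

```text
16.55 [0.4641 0.1225 0.1535] Rx [-0.979 -0.205  0.001] z [-0.001 -0.    -1.   ] F [ 0.6   3.22 -2.09] op 0.266 14.996925893356092 [ 0.    0.7  -0.58  2.06  0.7   0.58  0.71]
(np.float64(-0.0899535348830342), np.float64(0.00025995565388539643))
0.1872192694950537 0.43284040033966714
[[2.8, 4.3], [1.9, 4.7], [1.8, 4.8], [1.7, 4.8], [1.6, 4.8], [1.4, 4.9], [1.3, 4.9], [1.2, 5.0], [1.0, 5.0], [0.9, 5.0], [0.8, 5.0], [0.6, 5.0], [0.5, 5.1], [0.3, 5.1], [0.2, 5.1], [0.1, 5.1]]
```

>>> servo_tool(
  translation=[
    [0.0047, 0, 0.009],
    [0.0035, 0, 0.0096],
    [0.003, 0, 0.0097],
    [0.0025, 0, 0.0099],
    [0.0019, 0, 0.01],
    [0.0008, 0, 0.005],
    [0.0006, 0, 0.005],
    [0.0005, 0, 0.005],
    [0, 0, 0],
    [0, 0, 0],
  ],
  turn=[
    [0, 0, 0],
    [0, 0, 0],
    [0, 0, 0],
    [0, 0, 0],
    [0, 0, 0],
    [0, 0, 0],
    [0, 0, 0],
    [0, 0, 0],
    [0, 0, 0],
    [0, 0, 0],
  ],
)

```text
clock: 17.85
tool_pos: [0.4476, 0.1189, 0.0908]
eef_rot: [-0.103, 0.995, -0.0, 0.0]
contact_force: [4.7, 3.0, -0.9]
opening: 0.267
finger_force: 15.0
```

>>> servo_tool(
  translation=[
    [0.0003, 0, 0.004],
    [0.0002, 0, 0.003],
    [0.0001, 0, 0.003],
    [0, 0, 0.002],
    [0, 0, 0],
    [0, 0, 0],
  ],
  turn=[
    [0, 0, 0],
    [0, 0, 0],
    [0, 0, 0],
    [0, 0, 0],
    [0, 0, 0],
    [0, 0, 0],
  ],
)

```text
clock: 18.6
tool_pos: [0.4469, 0.1188, 0.0791]
eef_rot: [-0.103, 0.995, -0.0, 0.0]
contact_force: [4.1, 1.0, 3.7]
opening: 0.268
finger_force: 15.0
```

```bash
python3 pa.py; python3 - <<'E'
from pf import *
p=[.5522,.1408,.2083]
for n in('scene','side'):
    w=snap(n); P=cloud(w);X,Y=pframe(p,P); m=(P[...,2]>.07)&(P[...,2]<.2)&(X>-.083)&(X<.075)&(abs(Y)>.062)&(abs(Y)<.074)
    print(n,m.sum(),np.polyfit(X[m],P[...,2][m],1))
E
```

```text
18.6 [0.4469 0.1188 0.0791] Rx [-0.979 -0.205 -0.001] z [ 0.001 -0.    -1.   ] F [4.11 1.02 3.74] op 0.268 14.998631179332733 [-0.14  0.8  -0.36  2.17  0.91  0.33  0.5 ]
(np.float64(-0.10757557985062781), np.float64(0.0002468897031113852))
0.1876205956726588 0.021906148073256287
[[0.4, 0.2], [0.0, 0.3], [0.0, 0.3], [0.0, 0.3], [0.0, 0.3], [0.0, 0.3], [0.0, 0.3], [0.0, 0.3], [0.0, 0.3], [0.0, 0.3], [0.0, 0.3], [0.0, 0.3], [0.0, 0.3], [0.0, 0.3], [0.0, 0.3], [0.0, 0.3]]
scene 177 [-0.14491625  0.09530366]
side 230 [-0.09746009  0.0946959 ]
```

>>> servo_tool(
  translation=[
    [0, 0, 0.0015],
    [0, 0, 0.0015],
    [0, 0, 0.001],
    [0, 0, 0],
    [0, 0, 0],
  ],
  turn=[
    [0, 0, 0],
    [0, 0, 0],
    [0, 0, 0],
    [0, 0, 0],
    [0, 0, 0],
  ],
)

```text
clock: 19.38
tool_pos: [0.4467, 0.1187, 0.0765]
eef_rot: [-0.103, 0.995, -0.0, 0.001]
contact_force: [1.3, 0.2, 22.9]
opening: 0.27
finger_force: 15.0
```

```bash
python3 - <<'E'
from pf import *
p=[.5522,.1408,.2083]
im=[]
for n in('scene','side'):
    w=snap(n); P=cloud(w);X,Y=pframe(p,P); m=(P[...,2]>.07)&(P[...,2]<.16)&(X>-.08)&(X<.07)&(abs(Y)>.062)&(abs(Y)<.074)&(w['z_map']>0)
    f=least_squares(lambda a:a[0]+a[1]*X[m]-P[...,2][m],[.09,0],loss='soft_l1',f_scale=.002); print(n,m.sum(),f.x)
    u,v=proj(w,[p[0],p[1],.09]).astype(int); im.append(cv2.resize(w['img'][v-60:v+60,u-80:u+80],(400,300),interpolation=3))
cv2.imwrite('pics/g.png',np.hstack(im)[:,:,::-1])
E
```

```text
scene 151 [0.09090147 0.00510995]
side 229 [0.09261423 0.00531948]
```

View pics/g.png

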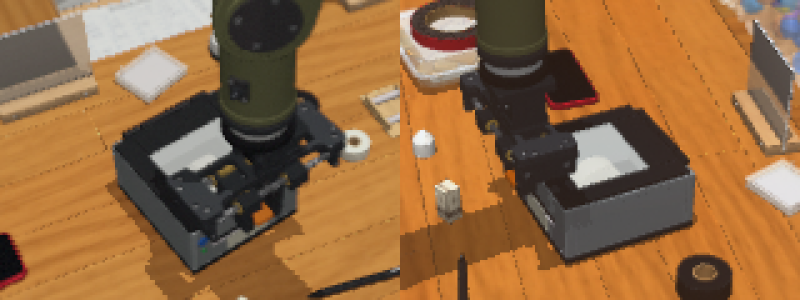

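The cover lies flat on the walls (level slope ~0.005, 23 N on the stop). Let go and retreat.

>>> servo_tool(
  translation=[
    [0, 0, 0],
    [0, 0, 0],
    [0, 0, 0],
    [0, 0, 0],
    [0, 0, 0],
  ],
  turn=[
    [0, 0, 0],
    [0, 0, 0],
    [0, 0, 0],
    [0, 0, 0],
    [0, 0, 0],
  ],
  grip=0.55,
)

```text
clock: 20.1
tool_pos: [0.4464, 0.1187, 0.0749]
eef_rot: [-0.103, 0.995, -0.0, -0.0]
contact_force: [0.3, -0.4, 0.5]
opening: 0.548
finger_force: 0.0
```

>>> servo_tool(
  translation=[
    [0, 0, -0.005],
    [0, 0, -0.01],
    [0, 0, -0.02],
    [0, 0, -0.025],
    [0, 0, -0.03],
    [0, 0, -0.03],
    [0, 0, -0.02],
    [0, 0, 0],
    [0, 0, 0],
    [0, 0, 0],
  ],
  turn=[
    [0, 0, 0],
    [0, 0, 0],
    [0, 0, 0],
    [0, 0, 0],
    [0, 0, 0],
    [0, 0, 0],
    [0, 0, 0],
    [0, 0, 0],
    [0, 0, 0],
    [0, 0, 0],
  ],
)

```text
clock: 21.35
tool_pos: [0.446, 0.1185, 0.2143]
eef_rot: [-0.103, 0.995, -0.0, -0.001]
contact_force: [-0.5, 0.5, -0.4]
opening: 0.55
finger_force: 0.0
```

```bash
python3 - <<'E'
from pf import *
st(); p=[.5522,.1408,.2083]; im=[]
for n in('scene','side'):
    w=snap(n); P=cloud(w);X,Y=pframe(p,P); m=(P[...,2]>.07)&(P[...,2]<.16)&(X>-.08)&(X<.07)&(abs(Y)>.062)&(abs(Y)<.074)&(w['z_map']>0)
    f=least_squares(lambda a:a[0]+a[1]*X[m]-P[...,2][m],[.09,0],loss='soft_l1',f_scale=.002); print(n,m.sum(),f.x)
    u,v=proj(w,[p[0],p[1],.09]).astype(int); im.append(cv2.resize(w['img'][v-60:v+60,u-80:u+80],(400,300),interpolation=3))
cv2.imwrite('pics/i.png',np.hstack(im)[:,:,::-1])
E
```

```text
21.35 [0.446  0.1185 0.2143] Rx [-0.979 -0.205  0.002] z [-0.002 -0.001 -1.   ] F [-0.54  0.52 -0.42] op 0.55 0.0 [ 0.08  0.59 -0.68  2.05  0.58  0.7   0.79]
scene 247 [0.09138802 0.0015672 ]
side 284 [ 0.09274157 -0.0001804 ]
```

View pics/i.png

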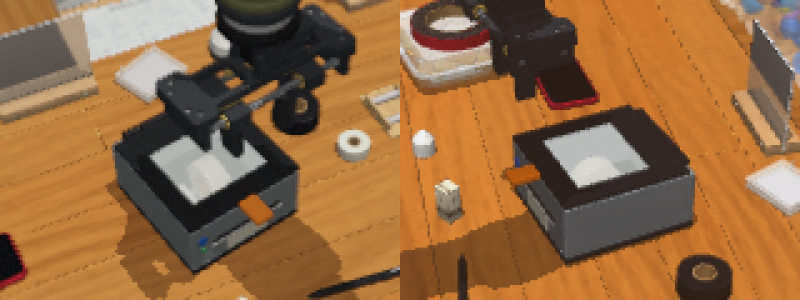

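The cover is shut and level, the roll shows through the window, and the gripper is clear of everything.

```bash
python3 -c "
from plant import r
print(r.finish_job())"
```

```text
the job is handed in; nothing more can be done
None
```

The roll is on edge in the printer's cradle, the cover was lowered gently until shut and then let go, nothing else on the counter was touched as far as I could see, and the job was handed in at about 21 s; no verdict came back.

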